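Hold a mandrel block against the sprung stop for screwing down

ROBOT

A 6-joint arm with a two-finger parallel gripper is mounted at the origin on the work surface. World frame = base frame: x ahead of the robot, y to its left, z up, the work surface at z = 0. Lengths are in m, angles in rad, forces in N, time in s.
With the tool pointing down it reaches from about 0.4 to 0.825 m from the base axis. Payload 7 kg.
Tool frame: the origin (TCP) lies at the very end of the fingers, on their centre line; the grasp point (between the pads) lies 19 mm behind it; z points along the fingers, y is the line along which they close (so a half turn about z gives the same grasp; the last joint's range is limited). The gripper opens to 85 mm and grips with 20 to 120 N. Pads are 22 mm wide; open, the fingers measure 114 mm over their backs; the gripper's body (76 mm by 85 mm) begins 54 mm behind the grasp point. The pads swing forward as they close: fully open they stand 13 mm farther back than shut.
Start: joints at [1.513, 0.359, 0.012, 0, -1.224, -0.288], TCP at [0.229, 0.635, 0.231] pointing down, gripper open.
Joint ranges: [-3.07, 3.07], [-1.43, 2.12], [-1.02, 1.25], [-3.03, 1.67], [-3.05, -0], [-3.03, 3.03]. Speed limits (rad/s): [2.39, 2.39, 3.01, 3.14, 3.14, 3.14].

INTERFACE

Orientations are given as [roll, pitch, yaw] about the fixed x, y, z axes, in that order (R = Rz(yaw) Ry(pitch) Rx(roll)).
In Python, from station import state, capture, calibration, job_done gives the robot as it stands.
- The arm moves only by the tool step_arm, never from a script. Its argument "steps" is a list that holds one entry, the list of rows, each a list of 5 numbers: the finger opening in cm, from 0 to 8.54, then the shift along the tool's x, y, z in cm, then the turn about the tool's z in rad. A call has exactly 5 rows; each row is the pose to reach, as a shift and turn from the pose commanded when the call began, along the tool's axes at that moment; what a row does not reach only later rows make up. A row lasts 1/12 s, in which the tool goes at most 41.7 mm and 7.16 degrees, less where a joint would pass 70% of its speed; a pose out of reach is approached as far as the arm can. A call with a gripper value outside its range is refused whole. The fingers move at their own pace and stop on an object; "grip_force" is the grip in N (left out, the last holds). Time passes only in rows, so rows that repeat a pose let the fingers close, or fill a call up. It gives the time, the measured TCP pose, the force, the opening and the grip force at its end, in the units of the state.
- state(): the state, without advancing time (a new reading comes with each control period).
- capture(name): name is "side" or "top"; returns the picture (420x560x3 uint8, red, green, blue); there is no depth.
- calibration(name): a dict with "K" (3x3 intrinsics, pixels), "R" (3x3) and "t" (3): a world point X has camera coordinates R X + t. Camera axes: x right, y down, z forward; pixel columns grow to the right and rows downward; lengths in m; the calibration is good to about 2 mm. A picture is of the moment at which its call begins. calibration takes no time and is no camera call.
- job_done(): hands the job in; it is judged then, once.
The state is a dict: "time": time; "qpos": joint angles; "qvel": joint speeds; "tau": joint torques, N m; "eef_pos": TCP position; "eef_rot": TCP orientation; "wrist_force": force on the tool from outside, world axes, zero at the start; "torque": the same for the moment, N m; "opening": finger opening in m; "grasp_force": force on a finger pad.
Only numpy, scipy, OpenCV 4.12 (cv2) and the standard library are available. Lean on these libraries where they do the work, as an engineer would, in place of code of your own. Each camera call takes 0.05 s, during which the arm holds its last target. There are 200 camera calls.

TASK

I am about to screw the loose drilled wooden mandrel block down at one of the two blue bench stops: the one with my white dish of brass screws beside it. Lay the block flat on that stop's board, lengthwise in the lane between the black lines, and press its end square against the cork pad until the red pointer stands in the middle of the green zone (about 10 N), never jamming the pad to its limit. Finish while still holding it there with that steady push, and leave the dish, the bead jar and the marver paddle where they are.

Things in the scene. Friction and masses are not known exactly. Their poses are not given: they have to be found in the camera images.
- block: the part: a drilled hardwood block, 120 mm long (its x), 40 mm wide (y), 36 mm high (z), 0.1 to 0.25 kg, loose and flat on the bench between the two stops. Origin: centre of its underside. Solid all round; dark holes on top are only marks. Either end may go against the pad
- stop_left: left bench stop (positive y), fixed. Origin: on the bench below the middle of the pad's face when the pad is out; x points from board into housing (pressing direction), z up. Plywood board x -170 to 105 mm, y +-45, top z 6; black lines at y +-24 mm mark the block's lane. Blue housing x 45 to 105, y +-40, top z 50; pad arm and pointer reach z 55
- stop_right: right bench stop (negative y), fixed. Origin: on the bench below the middle of the pad's face when the pad is out; x points from board into housing (pressing direction), z up. Plywood board x -170 to 105 mm, y +-45, top z 6; black lines at y +-24 mm mark the block's lane. Blue housing x 45 to 105, y +-40, top z 50; pad arm and pointer reach z 55
- pad_left (a joint): travel of the left stop's sprung pad along the stop's +x, m: 0 = out (at rest), 0.030 = jammed at its limit. Plain spring, 600 N/m, no preload: 6 N at 10 mm, 10 N at 17 mm, 14 N at 23 mm. Its pointer is in the green zone from 10 to 23 mm
- pad_right (a joint): travel of the right stop's sprung pad along the stop's +x, m: 0 = out (at rest), 0.030 = jammed at its limit. Plain spring, 600 N/m, no preload: 6 N at 10 mm, 10 N at 17 mm, 14 N at 23 mm. Its pointer is in the green zone from 10 to 23 mm
- pad_left_face (a point): middle of the cork face of the left pad, 27 mm above the bench; moves with the pad. The pad is a plate 60 mm wide, 14 mm thick, z 10 to 44 mm. It carries a red pointer bar over the housing's white top: bar 55 mm beyond the face, in the stop's frame at x 55 mm at rest; green zone x 65 to 78 mm
- pad_right_face (a point): middle of the cork face of the right pad, 27 mm above the bench; moves with the pad. The pad is a plate 60 mm wide, 14 mm thick, z 10 to 44 mm. It carries a red pointer bar over the housing's white top: bar 55 mm beyond the face, in the stop's frame at x 55 mm at rest; green zone x 65 to 78 mm
- screw_dish: bystander and marker: white round dish with brass screws, 72 mm across, 18 mm high, standing on the bench about 0.12 m to the outer side of one stop's housing (the stop to use). Origin: centre of its underside
- bead_jar: bystander: round jar of terracotta-coloured beads with red lid, 70 mm across, 99 mm high, standing in the same way beside the other stop. Origin: centre of its underside
- paddle: bystander: dark marver paddle with a pale wooden handle, 18 mm high, lying flat beyond the block, between the stops. Origin: on the bench under the joint of handle and plate; plate 60 mm wide from x +8 to +92 mm, handle from there to x -93 mm
Not all that is in view belongs to the job. What is meant by the block is not pink or turquoise, and is the larger of those in its own colour.

How it is judged:
By the outcome, as a careful person would: the job done as asked, in the order asked, and still so for the second after the job is handed in, while the arm keeps its last pose, push and grip.
It also fails if it takes over 38 s, if anything falls off the work surface, if the arm or the gripper's body presses on something with over 40 N, if the wrist force passes 120 N, or if a joint passes its speed limit or range.

## Working session

There is one attempt and no reset: what is moved stays moved. The work goes in short steps, Python scripts to look and compute and a tool call to move; the robot and the scene stay as the last step left them, time stands still between calls to the robot, and variables do not carry over. Pictures are saved under pics/ and viewed, at most 10 in all, crops included, and the job is handed in when it is done.

Besides the shell and the picture viewer there is one more tool, called after "Call:" by a JSON object that holds its "api" and its "payload". step_arm: Moves the arm, as the interface text tells. Its arguments: {"type":"object","properties":{"steps":{"type":"array"},"grip_force":{"type":"number"}},"required":["steps"]}

```bash
mkdir -p pics; python3 - <<'E'
from station import *
import cv2
for n in("top","side"):
    cv2.imwrite(f"pics/{n}0.png",capture(n)[:,:,::-1])
    c=calibration(n);print(n,c)
s=state();print(s['time'],s['eef_pos'],s['eef_rot'],s['wrist_force'])
E
```

```text
top {'K': array([[459.86905339,   0.        , 277.51467319],
       [  0.        , 459.86905339, 218.17920114],
       [  0.        ,   0.        ,   1.        ]]), 'R': array([[ 1.77390936e-03, -9.99570776e-01, -2.92423825e-02],
       [-9.98412828e-01, -1.24250663e-04, -5.63188216e-02],
       [ 5.62910148e-02,  2.92958743e-02, -9.97984506e-01]]), 't': array([0.01875138, 0.57301782, 1.1904247 ])}
side {'K': array([[471.95891527,   0.        , 283.34983607],
       [  0.        , 471.95891527, 210.9811944 ],
       [  0.        ,   0.        ,   1.        ]]), 'R': array([[ 0.85130464, -0.5246692 , -0.0016219 ],
       [-0.27274148, -0.43989306, -0.85563204],
       [ 0.44821032,  0.72884588, -0.51758206]]), 't': array([-0.47364423,  0.21325285,  1.09884807])}
0.1 [0.22865372 0.63462635 0.23046661] [ 3.14009368e+00 -1.40097634e-04 -3.45888191e-01] [ 0.10803795 -0.40850783  0.69681703]
```

View pics/top0.png

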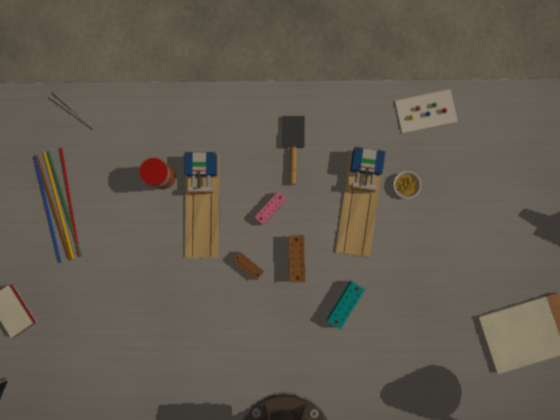

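View pics/side0.png

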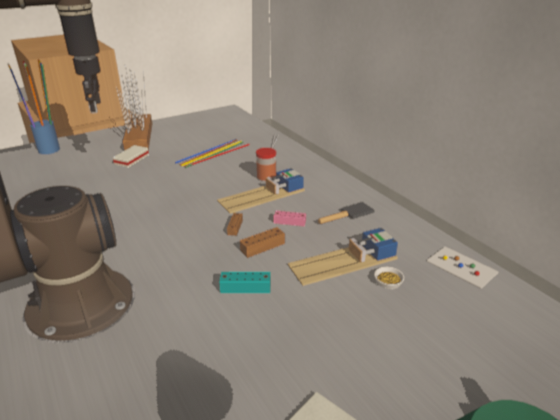

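Top view: the dish of screws is at (406,185) beside the right stop, housing at (368,160), so I use stop_right. There are four block candidates: large brown (297,258), small brown (248,265), pink (270,208) and turquoise (346,304). The large brown one fits, being neither pink nor turquoise and the larger of its colour. I'll confirm it in a crop and measure.

```bash
cat >h.py <<'E'
from station import *
import cv2, numpy as np
def w(px,z,n="top"):
    c=calibration(n);R,t=c["R"],c["t"]
    p=np.atleast_2d(np.array(px,float))
    d=np.c_[p,np.ones(len(p))]@np.linalg.inv(c["K"]).T@R
    o=-R.T@t
    return o+d*((z-o[2])/d[:,2])[:,None]
def pj(X,n="top"):
    c=calibration(n);q=(np.atleast_2d(X)@c["R"].T+c["t"])@c["K"].T
    return q[:,:2]/q[:,2:]
E
python3 - <<'E'
from h import *
im=cv2.imread("pics/top0.png")
c=im[130:300,235:425];cv2.imwrite("pics/crop0.png",cv2.resize(c,None,fx=3.5,fy=3.5,interpolation=cv2.INTER_CUBIC))
hsv=cv2.cvtColor(im,cv2.COLOR_BGR2HSV)
print(hsv[258,292:303].tolist(),hsv[235,340:378:3].tolist(),hsv[158,355:382:3].tolist())
def seg(lo,hi,box):
    x0,y0,x1,y1=box
    m=np.zeros(im.shape[:2],np.uint8);m[y0:y1,x0:x1]=cv2.inRange(hsv,lo,hi)[y0:y1,x0:x1]
    m=cv2.morphologyEx(m,cv2.MORPH_CLOSE,np.ones((5,5)))
    return max(cv2.findContours(m,cv2.RETR_EXTERNAL,cv2.CHAIN_APPROX_NONE)[0],key=cv2.contourArea)
for nm,lo,hi,box,z in(("block",(5,110,40),(18,255,255),(275,225,320,295),.036),("board",(10,60,60),(28,255,255),(325,195,390,265),.006),("housing",(100,100,20),(125,255,255),(340,140,395,185),.05)):
    k=seg(lo,hi,box);r=cv2.minAreaRect(k);b=cv2.boxPoints(r);print(nm,r,"\n",w(b,z).round(4)[:,:2].tolist(),w(r[0],z).round(4))
E
```

```text
[[14, 168, 82], [13, 168, 88], [15, 177, 98], [14, 177, 101], [14, 178, 102], [14, 173, 103], [13, 168, 103], [13, 173, 96], [13, 158, 79], [14, 152, 72], [13, 166, 89]] [[18, 123, 126], [18, 127, 141], [18, 116, 103], [18, 126, 138], [18, 125, 137], [18, 126, 138], [18, 125, 135], [18, 125, 133], [18, 117, 94], [18, 128, 126], [18, 126, 134], [17, 65, 113], [18, 36, 105]] [[104, 170, 78], [104, 177, 78], [100, 132, 77], [55, 91, 104], [45, 65, 110], [37, 55, 115], [29, 49, 119], [106, 73, 84], [106, 167, 78]]
block ((296.41619873046875, 258.48614501953125), (45.441429138183594, 15.524712562561035), 88.09085083007812) 
 [[0.5259, -0.0081], [0.5272, -0.048], [0.4111, -0.0517], [0.4097, -0.012]] [[ 0.4683 -0.03    0.036 ]]
board ((356.5684509277344, 223.78790283203125), (36.16088104248047, 63.23574447631836), 8.426968574523926) 
 [[0.4835, -0.1291], [0.6486, -0.1544], [0.6344, -0.2483], [0.4699, -0.2224]] [[ 0.5588 -0.1886  0.006 ]]
housing ((356.4189147949219, 158.98648071289062), (8.713146209716797, 23.18025779724121), 9.462322235107422) 
 [[0.6952, -0.1673], [0.7541, -0.1774], [0.7503, -0.1993], [0.6914, -0.1891]] [[ 0.7227 -0.1833  0.05  ]]
```

View pics/crop0.png

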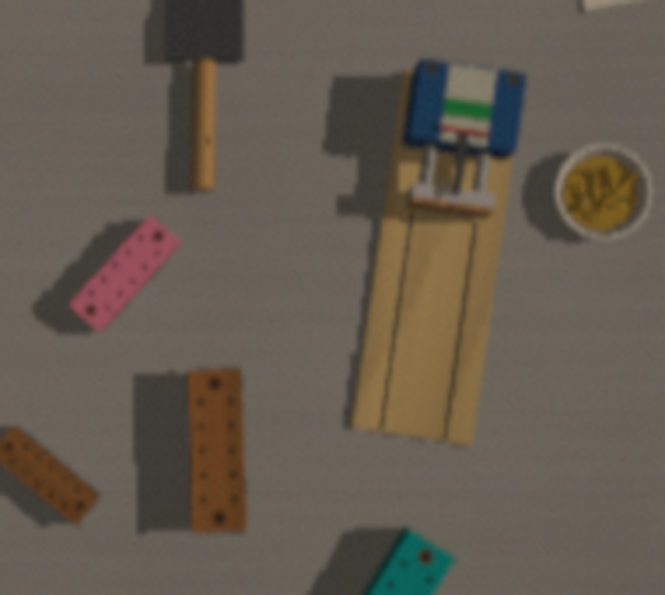

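The crop confirms the large brown block at crop (217,450), with dark marks. It also shows the black lane lines, pad and pointer. Next I fit the stop pose.

```bash
python3 - <<'E'
from h import *
from scipy.optimize import least_squares
f=lambda u,v:np.array([(u+.5)/3.5-.5+235,(v+.5)/3.5-.5+130])
P=[(f(352,429),(-.17,.045,.006)),(f(473,444),(-.17,-.045,.006)),(f(431,60),(.105,.04,.05)),(f(525,73),(.105,-.04,.05)),
(f(383,428),(None,.024,.006)),(f(411,212),(None,.024,.006)),(f(448,437),(None,-.024,.006)),(f(475,222),(None,-.024,.006)),
(f(465,132),(.055,None,.055))]
def res(p):
    r=[]
    for px,(x,y,z) in P:
        d=w(px,z)[0][:2]-p[:2];c,s=np.cos(p[2]),np.sin(p[2])
        if x is not None:r.append(c*d[0]+s*d[1]-x)
        if y is not None:r.append(-s*d[0]+c*d[1]-y)
    return r
s=least_squares(res,[.64,-.2,-.15],loss="soft_l1",f_scale=.002)
print(s.x,np.round(np.array(res(s.x))*1000,1))
E
```

```text
[ 0.64616467 -0.20223932 -0.14267927] [-0.4  1.3  1.5  0.5 -0.2 -9.5 -0.3  1.5 -0.5  0.8 -1.4  0.1 -0.3]
```

Call:
{"api": "step_arm", "payload": {"steps": [[[8.5, 1.4, 3.9, 0, -0.1], [8.5, 2.8, 7.8, 0, -0.2], [8.5, 4.2, 11.7, 0, -0.3], [8.5, 5.6, 15.6, 0, -0.37], [8.5, 7, 19.5, 0, -0.37]]]}}

```text
time: 0.52
eef_pos: [0.2284, 0.4256, 0.2306]
eef_rot: [3.141, 0.0, 0.029]
wrist_force: [0.1, 0.0, 1.0]
opening: 0.0849
grasp_force: 0.0
```

Call:
{"api": "step_arm", "payload": {"steps": [[[8.5, 2.8, 2.8, 0, 0], [8.5, 5.6, 5.6, 0, 0], [8.5, 8.4, 8.4, 0, 0], [8.5, 11.2, 11.2, 0, 0], [8.5, 14, 14, 0, 0]]]}}

```text
time: 0.93
eef_pos: [0.3726, 0.2896, 0.2315]
eef_rot: [-3.141, -0.0, 0.025]
wrist_force: [0.4, 0.4, -0.0]
opening: 0.0849
grasp_force: 0.0
```

Call:
{"api": "step_arm", "payload": {"steps": [[[8.5, 2.5, 3.0, 1, 0], [8.5, 5, 6, 2, 0], [8.5, 7.0, 9, 4, 0], [8.5, 8.7, 12, 6, 0], [8.5, 8.7, 15.5, 7, 0]]]}}

```text
time: 1.35
eef_pos: [0.464, 0.1368, 0.1589]
eef_rot: [3.14, 0.002, 0.024]
wrist_force: [-0.1, -0.2, 0.5]
opening: 0.0851
grasp_force: 0.0
```

Call:
{"api": "step_arm", "payload": {"steps": [[[8.5, 0, 3.5, 1, 0], [8.5, 0, 7, 2, 0], [8.5, 0, 10, 3, 0], [8.5, 0, 13, 3, 0], [8.5, 0, 16.5, 3, 0]]]}}

```text
time: 1.77
eef_pos: [0.4658, -0.0279, 0.1306]
eef_rot: [3.141, 0.001, 0.024]
wrist_force: [1.7, 0.6, 0.4]
opening: 0.0851
grasp_force: 0.0
```

Call:
{"api": "step_arm", "payload": {"steps": [[[8.5, 0.2, 0.2, 3, 0], [8.5, 0.2, 0.2, 6, 0], [8.5, 0.2, 0.2, 9, 0], [8.5, 0.2, 0.2, 10.5, 0], [8.5, 0.2, 0.2, 12, 0]]]}}

```text
time: 2.18
eef_pos: [0.4677, -0.029, 0.0097]
eef_rot: [3.141, 0.002, 0.024]
wrist_force: [-0.3, 0.6, -0.8]
opening: 0.0849
grasp_force: 0.0
```

Call:
{"api": "step_arm", "payload": {"steps": [[[5.5, 0, 0, 0, 0], [4.5, 0, 0, 0, 0], [4, 0, 0, 0, 0], [3.5, 0, 0, 0, 0], [3, 0, 0, 0, 0]]], "grip_force": 60}}

```text
time: 2.6
eef_pos: [0.4695, -0.0282, 0.0126]
eef_rot: [-3.141, -0.002, 0.025]
wrist_force: [-1.5, -0.2, 5.4]
opening: 0.0388
grasp_force: 61.0
```

Call:
{"api": "step_arm", "payload": {"steps": [[[3, 0, 0, 0, 0], [3, 0, 0, 0, 0], [3, 0, 0, 0, 0], [3, 0, 0, 0, 0], [3, 0, 0, 0, 0]]]}}

```text
time: 3.02
eef_pos: [0.4695, -0.0282, 0.0126]
eef_rot: [-3.141, -0.002, 0.025]
wrist_force: [-1.7, 0.9, 7.5]
opening: 0.0391
grasp_force: 61.3
```

```bash
python3 - <<'E'
from h import *
a=capture("top")[:,:,::-1];b=capture("side")[:,:,::-1]
o=np.hstack([cv2.resize(x,None,fx=s,fy=s,interpolation=cv2.INTER_CUBIC) for x,s in((a[200:310,240:350],3.6),(b[200:310,190:300],3.6))])
cv2.imwrite("pics/grip.png",o);s=state();print(s['eef_pos'],s['opening'],s['grasp_force'])
E
```

```text
[ 0.46952067 -0.02819893  0.01260138] 0.03884916414193354 61.329896450042725
```

View pics/grip.png

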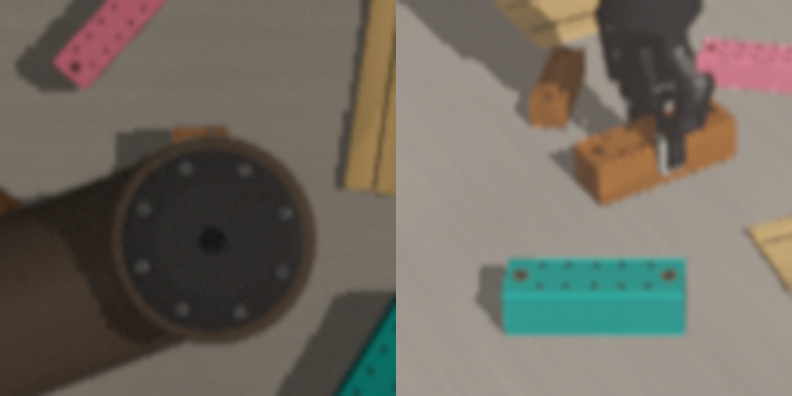

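The side view shows the block gripped at its middle, fingers on both flanks (61 N, 39 mm). Now lift it and carry it to the right stop.

Call:
{"api": "step_arm", "payload": {"steps": [[[3, 0, 0, -1, 0], [3, 0, 0, -2.5, 0], [3, 0, 0, -4, 0], [3, 0, 0, -5, 0.05], [3, 1, 2, -5, 0.1]]]}}

```text
time: 3.53
eef_pos: [0.4797, -0.0466, 0.0641]
eef_rot: [-3.14, -0.004, -0.076]
wrist_force: [-0.0, 0.4, -1.6]
opening: 0.0388
grasp_force: 60.8
```

Call:
{"api": "step_arm", "payload": {"steps": [[[3, 1.5, 2.5, 0, 0.03], [3, 3, 5.5, 0, 0.06], [3, 4.5, 8, 0, 0.068], [3, 5.6, 10.5, 0, 0.068], [3, 5.6, 12.5, 0, 0.068]]]}}

```text
time: 3.95
eef_pos: [0.5276, -0.179, 0.0619]
eef_rot: [3.142, -0.002, -0.144]
wrist_force: [0.1, -0.3, -1.3]
opening: 0.0389
grasp_force: 60.7
```

Call:
{"api": "step_arm", "payload": {"steps": [[[3, 0, 0, 0, 0], [3, 0, 0, 0, 0], [3, 0, 0, 0, 0], [3, 0, 0, 0, 0], [3, 0, 0, 0, 0]]]}}

```text
time: 4.37
eef_pos: [0.5256, -0.1763, 0.0616]
eef_rot: [-3.141, -0.0, -0.143]
wrist_force: [-0.6, -0.1, -1.7]
opening: 0.0387
grasp_force: 60.9
```

```bash
python3 - <<'E'
from h import *
s=state();e=s['eef_pos'];y=s['eef_rot'][2];print(s['time'],e,s['eef_rot'],s['wrist_force'],s['opening'])
yaw=-.1427;O=np.array([.6462,-.2022]);c,n=np.cos(yaw),np.sin(yaw)
d=e[:2]-O;print("stop frame",c*d[0]+n*d[1],-n*d[0]+c*d[1],"dyaw",yaw-y)
a=capture("top")[:,:,::-1];b=capture("side")[:,:,::-1]
o=np.hstack([cv2.resize(a[130:275,310:420],None,fx=3.6,fy=3.6,interpolation=cv2.INTER_CUBIC),cv2.resize(b[175:320,280:390],None,fx=3.6,fy=3.6,interpolation=cv2.INTER_CUBIC)])
cv2.imwrite("pics/over.png",o)
E
```

```text
4.3667 [ 0.52562321 -0.17634391  0.06160567] [-3.14145383e+00 -4.57675942e-04 -1.42703428e-01] [-0.58562101 -0.14176725 -1.71530984] 0.03873261232889299
stop frame -0.12302835618803176 0.008445303524000455 dyaw 3.427681212031519e-06
```

View pics/over.png

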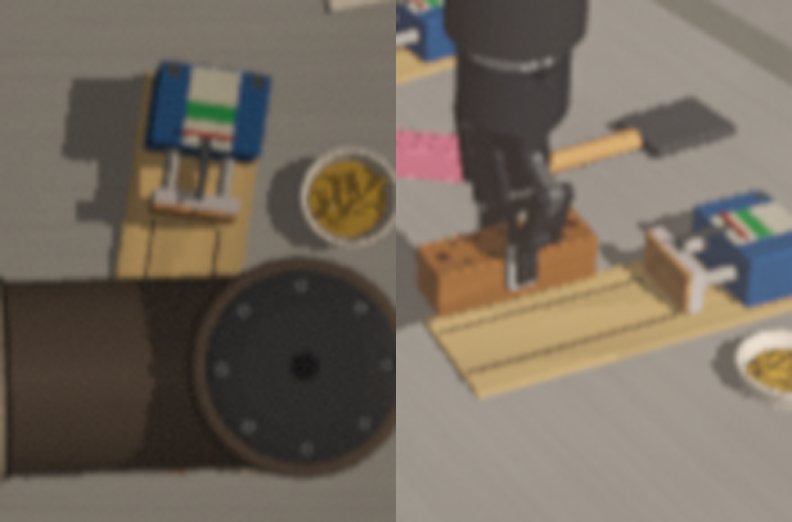

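The side view shows the block level above the board, square with the lane but a bit to its left. Shift it and lower.

Call:
{"api": "step_arm", "payload": {"steps": [[[3, 1.0, 0.4, 0, 0], [3, 2, 0.8, 0.5, 0], [3, 2.8, 0.84, 1.5, 0], [3, 2.8, 0.84, 2.7, 0], [3, 2.8, 0.84, 3.5, 0]]]}}

```text
time: 4.88
eef_pos: [0.5523, -0.1897, 0.0242]
eef_rot: [3.142, 0.001, -0.144]
wrist_force: [-0.5, 0.3, -2.1]
opening: 0.0389
grasp_force: 60.9
```

Call:
{"api": "step_arm", "payload": {"steps": [[[3, 0, 0, 0.1, 0], [3, 0, 0, 0.2, 0], [3, 0, 0, 0.3, 0], [3, 0, 0, 0.4, 0], [3, 0, 0, 0.5, 0]]]}}

```text
time: 5.3
eef_pos: [0.5524, -0.1895, 0.0218]
eef_rot: [-3.142, -0.001, -0.144]
wrist_force: [0.4, 0.0, -1.8]
opening: 0.0384
grasp_force: 60.9
```

Call:
{"api": "step_arm", "payload": {"steps": [[[3, 0, 0, 0.05, 0], [3, 0, 0, 0.1, 0], [3, 0, 0, 0.15, 0], [3, 0, 0, 0.2, 0], [3, 0, 0, 0.2, 0]]]}}

```text
time: 5.72
eef_pos: [0.552, -0.1894, 0.0193]
eef_rot: [-3.142, -0.0, -0.144]
wrist_force: [0.5, 0.2, -1.8]
opening: 0.0388
grasp_force: 60.9
```

```bash
cat >st.py <<'E'
from h import *
s=state();e=s['eef_pos'];y=s['eef_rot'][2];print(s['time'],e,s['eef_rot'],"F",s['wrist_force'],s['torque'],s['opening'])
yaw=-.1427;O=np.array([.6462,-.2022]);c,n=np.cos(yaw),np.sin(yaw)
d=e[:2]-O;print("stop frame",c*d[0]+n*d[1],-n*d[0]+c*d[1],"dyaw",yaw-y)
E
python3 st.py;python3 - <<'E'
from h import *
a=capture("top")[:,:,::-1];b=capture("side")[:,:,::-1]
o=np.hstack([cv2.resize(a[130:275,310:420],None,fx=3.6,fy=3.6,interpolation=cv2.INTER_CUBIC),cv2.resize(b[185:295,290:400],None,fx=4.745,fy=4.745,interpolation=cv2.INTER_CUBIC)][1:])
cv2.imwrite("pics/down.png",o)
E
```

```text
5.7167 [ 0.55200666 -0.18944869  0.01933804] [-3.14154926e+00 -6.84793714e-05 -1.43889300e-01] F [ 0.53672684  0.15412377 -1.77348028] [-0.03678204 -0.04960928  0.03651071] 0.03881775934882228
stop frame -0.09504936159669233 -0.000774115317258078 dyaw 0.0011892997306051645
```

View pics/down.png

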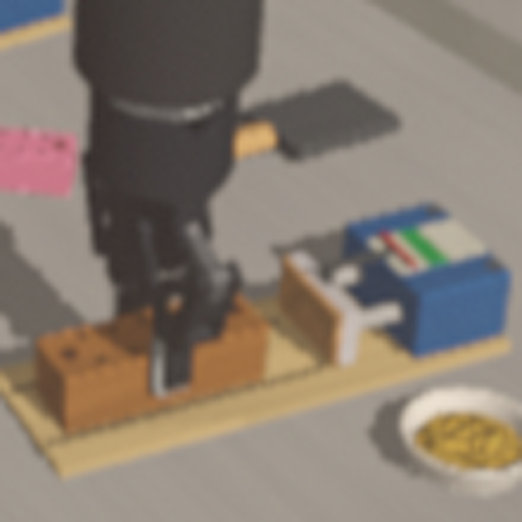

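The block lies between the lines, square to the pad, just above the board. Creep down to contact.

Call:
{"api": "step_arm", "payload": {"steps": [[[3, 0, 0, 0.05, 0], [3, 0, 0, 0.1, 0], [3, 0, 0, 0.13, 0], [3, 0, 0, 0.13, 0], [3, 0, 0, 0.13, 0]]]}}

```text
time: 6.23
eef_pos: [0.5521, -0.1895, 0.0186]
eef_rot: [3.142, -0.0, -0.144]
wrist_force: [-2.5, 1.5, 4.7]
opening: 0.039
grasp_force: 61.8
```

Call:
{"api": "step_arm", "payload": {"steps": [[[3, 0.6, 0, -0.03, 0], [3, 1.3, 0, -0.03, 0], [3, 2, -0.04, -0.03, 0], [3, 2.7, -0.07, -0.03, 0], [3, 3.2, -0.07, -0.03, 0]]]}}

```text
time: 6.65
eef_pos: [0.5839, -0.1936, 0.0186]
eef_rot: [3.141, 0.001, -0.144]
wrist_force: [-6.5, 0.9, 10.1]
opening: 0.0389
grasp_force: 62.2
```

Call:
{"api": "step_arm", "payload": {"steps": [[[3, 0.2, 0, 0, 0], [3, 0.4, 0, 0, 0], [3, 0.6, 0, 0, 0], [3, 0.8, 0, 0, 0], [3, 1.0, 0, 0, 0]]]}}

```text
time: 7.07
eef_pos: [0.5916, -0.1948, 0.0186]
eef_rot: [3.141, 0.004, -0.144]
wrist_force: [-12.8, 3.9, 15.6]
opening: 0.0387
grasp_force: 62.9
```

```bash
python3 st.py
```

```text
7.0667 [ 0.59164232 -0.19481254  0.01862274] [ 3.14116683  0.00448428 -0.1440707 ] F [-12.76800029   3.88524467  15.5747855 ] [1.2552629  4.35930446 0.05256382] 0.0387494846461167
stop frame -0.05505375363716316 -0.00044661468996617156 dyaw 0.0013707023349578962
```

Downforce has grown to 15 N, so the board friction is adding to the reading. I'll ease up before pressing further.

Call:
{"api": "step_arm", "payload": {"steps": [[[3, 0, 0, -0.03, 0], [3, 0, 0, -0.06, 0], [3, 0, 0, -0.09, 0], [3, 0, 0, -0.09, 0], [3, 0, 0, -0.09, 0]]]}}

```text
time: 7.48
eef_pos: [0.593, -0.1949, 0.0187]
eef_rot: [3.141, 0.002, -0.144]
wrist_force: [-6.0, -0.9, 1.2]
opening: 0.0391
grasp_force: 61.2
```

```bash
python3 st.py
```

```text
7.4833 [ 0.59298649 -0.19491387  0.01871602] [ 3.14141264e+00  1.83862538e-03 -1.44254534e-01] F [-6.03628803 -0.89125479  1.22750424] [-0.29815105  1.56485737 -0.13570354] 0.03909759311078258
stop frame -0.053708832965882816 -0.00035574957385018594 dyaw 0.0015545337462457565
```

Call:
{"api": "step_arm", "payload": {"steps": [[[3, 0.2, 0, 0, 0], [3, 0.4, 0, 0, 0], [3, 0.6, 0, -0.01, 0], [3, 0.8, 0, -0.02, 0], [3, 0.8, 0, -0.02, 0]]]}}

```text
time: 7.9
eef_pos: [0.5996, -0.1959, 0.0187]
eef_rot: [3.141, 0.004, -0.145]
wrist_force: [-9.3, 1.0, 4.5]
opening: 0.0387
grasp_force: 61.7
```

```bash
python3 st.py; python3 - <<'E'
from h import *
a=capture("top")[:,:,::-1];b=capture("side")[:,:,::-1]
cv2.imwrite("pics/press_top.png",a);cv2.imwrite("pics/press_side.png",b)
o=np.hstack([cv2.resize(a[140:220,340:400],None,fx=6.5,fy=6.5,interpolation=cv2.INTER_CUBIC),cv2.resize(b[215:295,340:400],None,fx=6.5,fy=6.5,interpolation=cv2.INTER_CUBIC)])
cv2.imwrite("pics/press.png",o)
E
```

```text
7.9 [ 0.59960868 -0.19591891  0.01874009] [ 3.14141541  0.00433194 -0.14458254] F [-9.31504515  0.99318223  4.52801109] [ 0.24808061  2.99768497 -0.14057592] 0.038688740525369615
stop frame -0.04701101667111223 -0.00040879715289051776 dyaw 0.0018825388186841097
```

View pics/press.png

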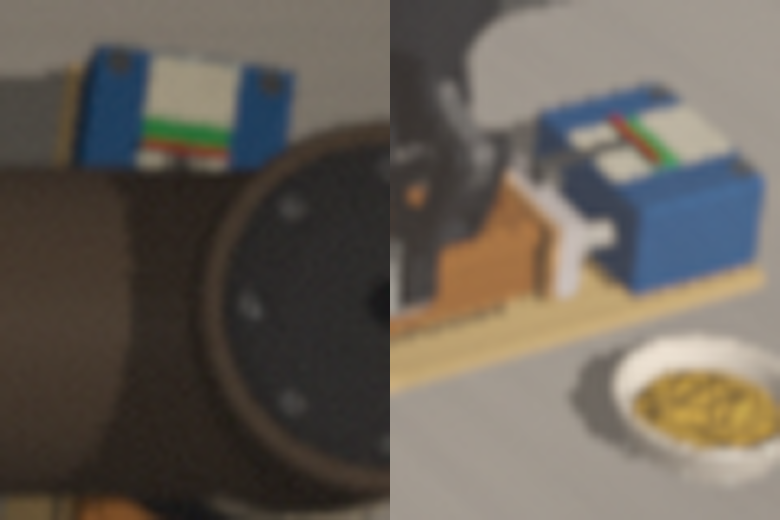

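The block's end is flush on the cork and the red pointer is at the near edge of the green, crop (185,147) top and (635,135) side. Measure the travel from the red and green pixels.

```bash
cat >tr.py <<'E'
from h import *
import sys
yaw=-.1427;O=np.array([.6462,-.2022]);c,n=np.cos(yaw),np.sin(yaw)
def tr(im,nm,box):
    x0,y0,x1,y1=box;h=cv2.cvtColor(im,cv2.COLOR_BGR2HSV)[y0:y1,x0:x1]
    o=[]
    for m,z in((((h[...,0]<9)|(h[...,0]>170))&(h[...,1]>130)&(h[...,2]>60),.053),((h[...,0]>45)&(h[...,0]<85)&(h[...,1]>120),.050)):
        v,u=np.nonzero(m)
        if len(u)<3:o+=[None];continue
        d=w(np.c_[u+x0,v+y0],z)[:,:2]-O;x=c*d[:,0]+n*d[:,1]
        o+=[(len(u),round(np.median(x)*1e3,1),round(x.min()*1e3,1),round(x.max()*1e3,1))]
    print(nm,"red",o[0],"green",o[1])
B={"top":(358,146,382,166),"side":(368,228,396,244)}
if len(sys.argv)>1:
    for k in("top","side"):tr(cv2.imread(f"pics/{sys.argv[1]}_{k}.png"),k,B[k])
else:
    for k in("top","side"):tr(np.ascontiguousarray(capture(k)[:,:,::-1]),k,B[k])
E
python3 tr.py press; cp pics/top0.png pics/i_top.png;cp pics/side0.png pics/i_side.png; python3 tr.py i
```

```text
top red (4, np.float64(66.5), np.float64(65.9), np.float64(67.1)) green (23, np.float64(74.2), np.float64(72.0), np.float64(76.4))
side red None green None
top red None green (39, np.float64(72.8), np.float64(69.0), np.float64(76.4))
side red None green (11, np.float64(-116.0), np.float64(-120.6), np.float64(-109.5))
```

Call:
{"api": "step_arm", "payload": {"steps": [[[3, 0.15, 0, 0, 0], [3, 0.3, 0, -0.02, 0], [3, 0.5, 0, -0.03, 0], [3, 0.68, 0, -0.04, 0], [3, 0.68, 0, -0.04, 0]]]}}

```text
time: 8.42
eef_pos: [0.6048, -0.1967, 0.0188]
eef_rot: [3.141, 0.007, -0.145]
wrist_force: [-12.4, 2.2, 6.4]
opening: 0.039
grasp_force: 61.9
```

```bash
sed -i 's/z)\[:,:2\]-O/z,nm)[:,:2]-O/;s/>130)&(h\[...,2\]>60)/>110)\&(h[...,2]>50)/' tr.py; python3 st.py; python3 tr.py press; python3 tr.py; python3 - <<'E'
from h import *
a=capture("top")[:,:,::-1];b=capture("side")[:,:,::-1]
o=np.hstack([cv2.resize(a[140:220,340:400],None,fx=6.5,fy=6.5,interpolation=cv2.INTER_CUBIC),cv2.resize(b[215:295,340:400],None,fx=6.5,fy=6.5,interpolation=cv2.INTER_CUBIC)])
cv2.imwrite("pics/press2.png",o)
E
```

```text
8.4167 [ 0.60481448 -0.19667438  0.01879255] [ 3.14145704  0.00703378 -0.14486744] F [-12.42546064   2.2284465    6.38573811] [ 0.64601115  4.18792966 -0.13148151] 0.03899503358053162
stop frame -0.04175069560431826 -0.00041623780936577825 dyaw 0.0021674364022910564
top red (5, np.float64(66.3), np.float64(65.6), np.float64(67.1)) green (23, np.float64(74.2), np.float64(72.0), np.float64(76.4))
side red None green None
top red (11, np.float64(70.6), np.float64(68.8), np.float64(72.1)) green None
side red None green None
```

View pics/press2.png

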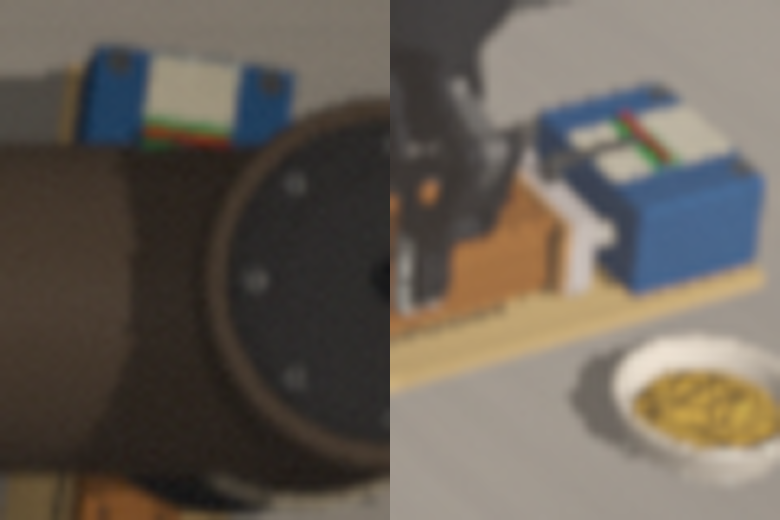

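The pointer now stands in the green with green showing on both sides: side crop (640,137), travel about 15–16 mm. One more small nudge to centre it, then let it settle.

Call:
{"api": "step_arm", "payload": {"steps": [[[3, 0.04, 0, 0, 0], [3, 0.08, 0, 0, 0], [3, 0.08, 0, 0, 0], [3, 0.08, 0, 0, 0], [3, 0.08, 0, 0, 0]]]}}

```text
time: 9.03
eef_pos: [0.605, -0.1967, 0.0188]
eef_rot: [3.141, 0.008, -0.145]
wrist_force: [-14.5, 3.2, 7.1]
opening: 0.039
grasp_force: 62.0
```

Call:
{"api": "step_arm", "payload": {"steps": [[[3, 0, 0, 0, 0], [3, 0, 0, 0, 0], [3, 0, 0, 0, 0], [3, 0, 0, 0, 0], [3, 0, 0, 0, 0]]]}}

```text
time: 9.45
eef_pos: [0.605, -0.1967, 0.0188]
eef_rot: [3.142, 0.008, -0.145]
wrist_force: [-14.7, 3.0, 7.8]
opening: 0.0391
grasp_force: 62.0
```

```bash
python3 st.py; python3 tr.py; python3 - <<'E'
from h import *
b=capture("side")[:,:,::-1]
cv2.imwrite("pics/fin.png",cv2.resize(b[205:295,290:410],None,fx=6,fy=6,interpolation=cv2.INTER_CUBIC))
E
```

```text
9.45 [ 0.60495603 -0.19668811  0.0187831 ] [ 3.14150758  0.00779694 -0.14496903] F [-14.74965427   3.01969121   7.78794325] [ 1.00930736  4.76454142 -0.16348847] 0.039075192093436364
stop frame -0.0416086306347275 -0.0004096970065112556 dyaw 0.002269030633564928
top red (14, np.float64(70.8), np.float64(68.5), np.float64(72.4)) green None
side red None green None
```

View pics/fin.png

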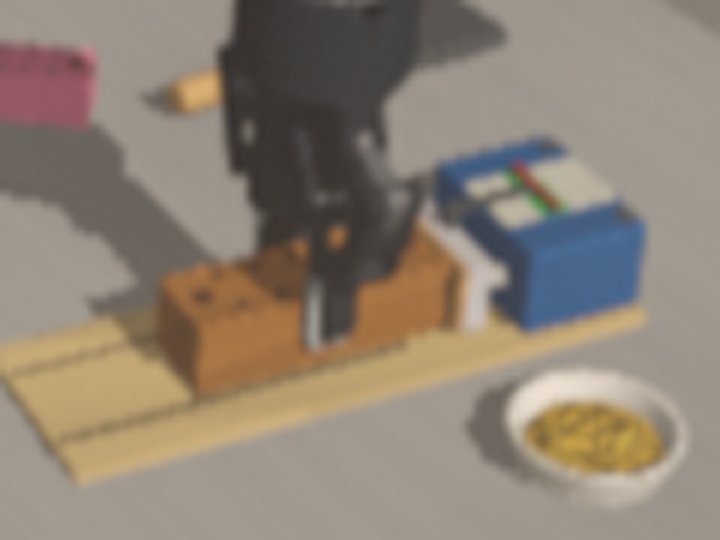

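The block is flat in the lane, flush on the cork, with the pointer mid-green. Ease the remaining downforce so the push goes into the pad rather than board friction.

Call:
{"api": "step_arm", "payload": {"steps": [[[3, 0, 0, -0.02, 0], [3, 0, 0, -0.035, 0], [3, 0, 0, -0.035, 0], [3, 0, 0, -0.035, 0], [3, 0, 0, -0.035, 0]]]}}

```text
time: 10.02
eef_pos: [0.6052, -0.1967, 0.0189]
eef_rot: [3.142, 0.007, -0.145]
wrist_force: [-12.3, 2.0, 3.9]
opening: 0.0389
grasp_force: 61.6
```

Call:
{"api": "step_arm", "payload": {"steps": [[[3, 0, 0, 0, 0], [3, 0, 0, 0, 0], [3, 0, 0, 0, 0], [3, 0, 0, 0, 0], [3, 0, 0, 0, 0]]]}}

```text
time: 10.43
eef_pos: [0.6051, -0.1967, 0.0189]
eef_rot: [3.142, 0.008, -0.145]
wrist_force: [-13.5, 2.5, 4.3]
opening: 0.0388
grasp_force: 61.6
```

```bash
python3 st.py; python3 tr.py
```

```text
10.4333 [ 0.60514534 -0.1967151   0.01886672] [ 3.14155015  0.00756197 -0.14505507] F [-13.53875678   2.50103173   4.31422619] [ 0.74437504  4.2037662  -0.10415305] 0.03879159630999386
stop frame -0.0414174103678722 -0.0004094919975941502 dyaw 0.002355069590994463
top red (12, np.float64(70.8), np.float64(68.8), np.float64(72.4)) green None
side red None green None
```

Steady, with about 16 mm of travel and the pointer in the middle of the green. Handing in.

```bash
python3 -c "
from station import *
print(job_done())"
```

```text
the job is handed in; nothing more can be done
None
```

The block lies flat in the right stop's lane (the stop with the dish), pressed square on the cork with the pointer in the middle of the green; I estimate about 16 mm travel, roughly 10 N on the pad. It was handed in while still gripped and pushing; the dish, bead jar and paddle were not touched.

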